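Lay the long column ready and hold the column oven's lid at 45 degrees

ROBOT

A 6-joint arm with a two-finger parallel gripper is mounted at the origin on the work surface. World frame = base frame: x ahead of the robot, y to its left, z up, the work surface at z = 0. Lengths are in m, angles in rad, forces in N, time in s.
With the tool pointing down it reaches from about 0.25 to 0.8 m from the base axis. Payload 3.9 kg.
Tool frame: the origin (TCP) lies at the very end of the fingers, on their centre line; the grasp point (between the pads) lies 19 mm behind it; z points along the fingers, y is the line along which they close (so a half turn about z gives the same grasp; the last joint's range is limited). The gripper opens to 85 mm and grips with 20 to 120 N. Pads are 22 mm wide; open, the fingers measure 114 mm over their backs; the gripper's body (76 mm by 85 mm) begins 54 mm behind the grasp point. The pads swing forward as they close: fully open they stand 13 mm farther back than shut.
Start: joints at [-1.176, 0.26, -0.138, 1.173, 0, 1.571], TCP at [0.202, -0.485, 0.231] pointing down, gripper open.
Joint ranges: [-2.78, 2.78], [-0.83, 1.72], [-1.28, 1.37], [-1.9, 2.12], [-1.57, 1.48], [-3.14, 3.14]. Speed limits (rad/s): [2.57, 2.57, 3.14, 3.14, 3.14, 3.14].

INTERFACE

Orientations are given as a unit quaternion [w, x, y, z].
In Python, from cell import arm gives the robot as it stands. The module is installed in compiled form; this text tells all that it offers.
- The arm moves only by the shell command python3 -m inch 'ROWS' [OPENING] [FORCE]. ROWS is JSON, a list of rows, each a list of 4 numbers: the shift along the world's x, y, z in cm, then the turn about the world's z in rad. In form: [[dx, dy, dz, spin], ...]. A call has 1 to 20 rows; each row is the pose to reach, as a shift and turn from the pose commanded when the call began; what a row does not reach only later rows make up. A row lasts 1/10 s, in which the tool goes at most 50 mm and 8.59 degrees, less where a joint would pass 70% of its speed; a pose out of reach is approached as far as the arm can. A call with a gripper value outside its range is refused whole. OPENING is the gripper's target within -1 to 1 (fully open at 1, half-way at 0, shut at -1), set as the call begins (- or left out, the last holds). The fingers move at their own pace and stop on an object; FORCE is the grip in N (left out, the last holds). Time passes only in rows, so rows that repeat a pose let the fingers close. It gives the time, the measured TCP pose, the force, the opening and the grip force at its end, in the units of the state.
- arm.get_state(): the state, without advancing time (a new reading comes with each control period).
- arm.read_camera(name): name is "side" or "top" or "wrist"; returns a dict with "image" (400x640x3 uint8, blue, green, red), "intrinsics" (3x3 intrinsics, pixels), "rvec" (rotation vector, rad) and "tvec" (3), from world to camera coordinates, as OpenCV has them; the wrist camera has in their place "T_tool_cam" (4x4, takes a point from camera to tool coordinates, whose origin is the TCP and whose axes are the flange's). Camera axes: x right, y down, z forward; pixel columns grow to the right and rows downward; lengths in m; the calibration is good to about 2 mm. A picture is of the moment at which its call begins: read the wrist's pose just before it. There is no depth.
- arm.hand_in(): hands the job in; it is judged then, once.
The state is a dict: "t": time; "joints": joint angles; "qvel": joint speeds; "joint_torque": joint torques, N m; "position": TCP position; "eef_rot": TCP orientation; "ft_force": force on the tool from outside, world axes, zero at the start; "wrist_torque": the same for the moment, N m; "opening": opening from 0.0 (shut) to 1.0 (fully open); "gripper_force": force on a finger pad.
Only numpy, scipy, OpenCV 4.12 (cv2) and the standard library are available. Lean on these libraries where they do the work, as an engineer would, in place of code of your own. Each camera call takes 0.05 s, during which the arm holds its last target. There are 200 camera calls.

TASK

I need both hands for the spanners: gently lay the long chromatography column on the two-post rest, centred in its V notches, and let go of it. Then lift the column oven's lid by its bar handle and keep holding it half open, at 45 degrees, so that I can fit the column; the lid falls shut by itself, so finish while still holding the handle, without letting go. Leave everything else on the bench where it is.

Things in the scene. Friction and masses are not known exactly. Their poses are not given: they have to be found in the camera images.
- long_column: Long steel column to lay on the rest, lying on the bench; 206 mm overall: a bare tube 14 mm in diameter and 150 mm long, then at each end a 20 mm long hexagon nut (24 mm across flats) and an 8 mm grey stub. The same both ways round. About 0.3 kg. Origin on the tube's axis at mid-length (12 mm above the bench when it lies there); x axis along the tube.
- short_column: Short steel column, to be left alone: the same tube and nuts but 126 mm overall (70 mm of bare tube). Origin on its axis at mid-length, x axis along the tube.
- column_rest: Fixed column rest: aluminium base plate 150 x 70 x 8 mm carrying two black upright posts 100 mm apart (at x = +-50 mm), each 8 mm thick along x, with a 90 degree V notch on top: bottom of the V 70 mm above the bench, its horns 84 mm high, the post 40 mm wide. A 14 mm tube lying in both notches has its axis 80 mm above the bench. Origin at the middle of the base's underside; x axis from post to post, z up; the column's axis is to lie along x, mid-length over the origin.
- oven: Column oven: white box 170 mm deep, 250 mm wide, 110 mm high under its lid, fixed. Origin at the middle of its underside; its front, with the black panel, faces -x; the hinge is along its rear (+x) top edge.
- oven_lid (a joint): Angle of the oven's lid in rad: 0 shut, growing as its front edge rises, stop at 1.2 (69 degrees); 45 degrees is 0.785. The lid is 170 x 250 x 22 mm, about 0.5 kg, lies on the box top, hinges freely and falls shut from every angle.
- lid_hinge (a point): Middle of the hinge line, at 82 mm behind the oven's middle, 110 mm above the bench; the hinge runs along the oven's y axis.
- lid_handle (a point): Bar handle on top of the lid, parallel to the hinge: round steel bar 10 mm in diameter, 104 mm straight between two 10 mm legs, bar's axis 40 mm above the lid's top. Origin at the middle of the bar: with the lid shut 142 mm in front of the hinge line, 62 mm above it, 172 mm above the bench; it turns with the lid. y axis along the bar, z away from the lid.
- amber_bottle: Amber bottle, 56 mm in diameter, 120 mm high, stays where it is. Origin under its middle.
- beaker: Small glass beaker, 48 mm in diameter, 65 mm high, stays where it is. Origin under its middle.
- spanner_a: Steel spanner 150 mm long lying flat, x axis along it, on the left; stays where it is.
- spanner_b: Steel spanner 150 mm long lying flat, x axis along it, on the right; stays where it is.
- vial_rack: Grey vial rack 60 x 110 mm, 38 mm high with its vials, on the left; stays where it is. Origin under its middle.
- fittings_tray: White divided tray 75 x 110 x 28 mm with small fittings, on the right; stays where it is. Origin under its middle.
Not all that is in view belongs to the job. What is shaped like the long_column but black is not meant. What is shaped like the column_rest but purple is not meant.

How it is judged:
By the outcome, as a careful person would: the job done as asked, in the order asked, and still so for the second after the job is handed in, while the arm keeps its last pose, push and grip.
It also fails if it takes over 61 s, if anything falls off the work surface, if the arm or the gripper's body presses on something with over 40 N, if the wrist force passes 120 N, or if a joint passes its speed limit or range.

## Working session

There is one attempt and no reset: what is moved stays moved. The work goes in short steps, Python scripts to look and compute and a shell command to move; the robot and the scene stay as the last step left them, time stands still between calls to the robot, and variables do not carry over. Pictures are saved under pics/ and viewed, at most 10 in all, crops included, and the job is handed in when it is done.

```bash
mkdir -p pics
python3 - <<'E'
from cell import arm
import cv2,pickle
d={}
for n in("top","side"):
    c=arm.read_camera(n); d[n]=c; cv2.imwrite(f"pics/{n}0.png",c["image"])
    print(n,c["intrinsics"],c["rvec"],c["tvec"])
pickle.dump(d,open("cams.pkl","wb"))
s=arm.get_state();print(s)
E
```

```text
top [[493.47787837   0.         326.08540928]
 [  0.         493.47787837 201.25708506]
 [  0.           0.           1.        ]] [ 2.12468204 -2.12696212  0.17834981] [0.03512224 0.57238502 1.62089638]
side [[427.06377672   0.         328.14691103]
 [  0.         427.06377672 196.21103055]
 [  0.           0.           1.        ]] [ 0.29929457 -2.83554297  1.12691763] [0.54131222 0.1203393  1.67500808]
{'t': 0.1, 'joints': array([-1.17602413e+00,  2.60635667e-01, -1.39238874e-01,  1.17270299e+00,
        1.66741999e-05,  1.57080403e+00]), 'qvel': array([-0.00132765, -0.00166669,  0.00334527, -0.00108016,  0.00119203,
       -0.00040774]), 'joint_torque': array([-1.17927659e-03, -4.06507230e+01,  2.54527652e+01,  1.01010001e-02,
       -9.17445482e-05, -1.58735565e-05]), 'position': array([ 0.20168329, -0.48405181,  0.2305395 ]), 'eef_rot': array([-8.74943082e-04,  9.80582899e-01,  1.96102998e-01, -1.66481317e-04]), 'ft_force': array([ 0.32079836,  0.04552238, -0.1494281 ]), 'wrist_torque': array([ 0.04668957, -0.07255954, -0.02722204]), 'gripper_force': 0.0, 'opening': 0.9994179426553834}
```

View pics/top0.png

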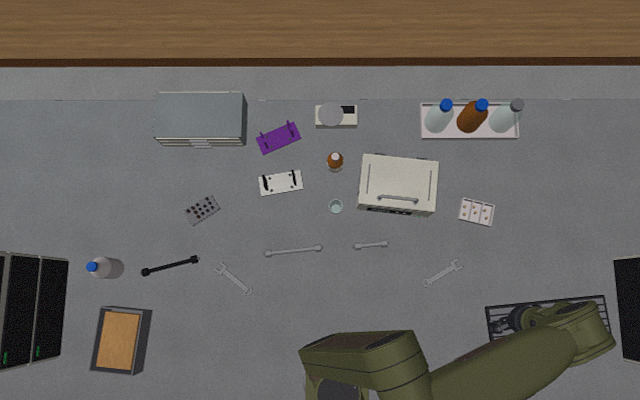

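View pics/side0.png

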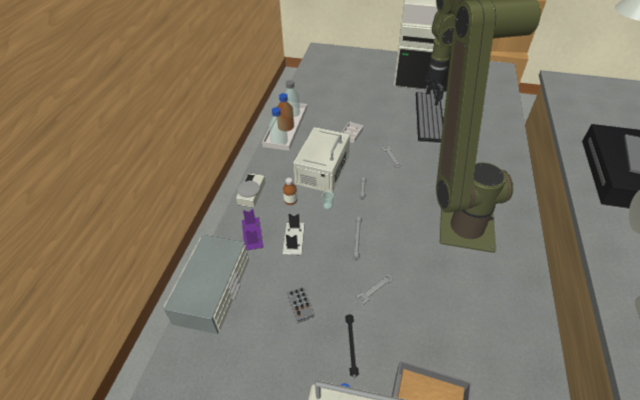

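The top view shows three column-like things: steel long at (293,250), steel short at (370,244) and black at (170,265). The long steel one (about 58 px) is the one meant. There are two rests, aluminium with black posts at (281,182) and purple at (278,137), and the aluminium one is meant. The oven is at (398,184), with its handle at (398,198). I'll confirm in an enlarged crop.

```bash
cat > h.py <<'E'
import numpy as np,cv2,pickle
d=pickle.load(open("cams.pkl","rb"))
def px2w(n,uv,z):
    c=d[n];R=cv2.Rodrigues(c["rvec"])[0];t=c["tvec"].ravel()
    o=-R.T@t; r=R.T@np.linalg.inv(c["intrinsics"])@np.array([uv[0],uv[1],1.]); return o+r*(z-o[2])/r[2]
def w2px(n,P):
    c=d[n];return cv2.projectPoints(np.array(P,float).reshape(-1,3),c["rvec"],c["tvec"],c["intrinsics"],None)[0].reshape(-1,2)
E
python3 - <<'E'
from h import *
im=d["top"]["image"]
x0,y0=250,140
cr=cv2.resize(im[y0:y0+125,x0:x0+195],None,fx=4,fy=4,interpolation=cv2.INTER_CUBIC)
for i in range(0,195,25): cv2.putText(cr,str(x0+i),(i*4,10),0,.35,(0,0,255));cv2.line(cr,(i*4,12),(i*4,18),(0,0,255))
for i in range(10,125,20): cv2.putText(cr,str(y0+i),(0,i*4+4),0,.35,(0,0,255))
cv2.imwrite("pics/crop1.png",cr)
print(px2w("top",(264,252),.012),px2w("top",(322,248),.012))
E
```

```text
[0.40402194 0.24646758 0.012     ] [0.41743619 0.04881013 0.012     ]
```

View pics/crop1.png

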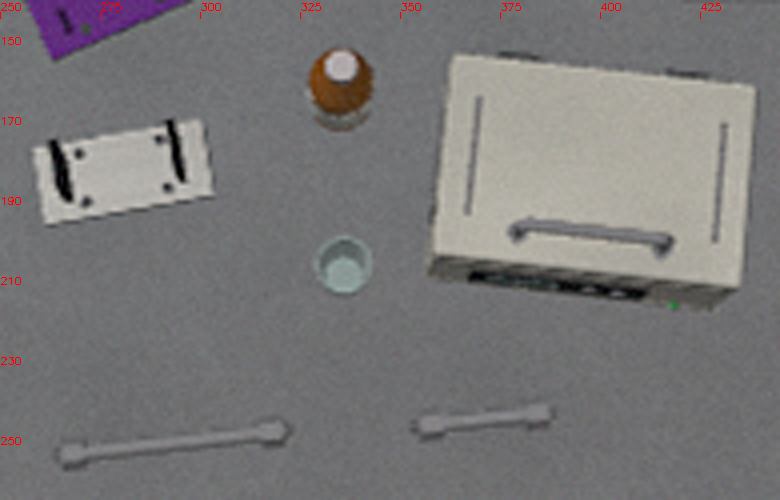

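The crop confirms the long steel column, ends (264,254)–(322.5,247.5), and the aluminium rest with black posts, centre (281,183). The oven handle bar runs from about (380,198) to (417,201).

Run:
```python
from h import *
f=lambda p,z:px2w("top",(250+p[0]/4,140+p[1]/4),z)
def rep(n,A,B):
    m=(A+B)/2;v=B-A;print(n,m.round(4),"len",np.hypot(*v[:2]).round(4),"ang",np.arctan2(v[1],v[0]).round(4))
rep("col",f((290,430),.012),f((56,456),.012))
c=[f(p,.008) for p in((33,148),(201,120),(214,195),(46,224))]
rep("rest",(c[1]+c[2])/2,(c[0]+c[3])/2)
c=[f(p,.132) for p in((453,53),(756,88),(740,287),(430,256))]
rep("lid y",(c[1]+c[2])/2,(c[0]+c[3])/2);rep("lid x",(c[2]+c[3])/2,(c[0]+c[1])/2)
rep("bar",f((668,240),.172),f((515,229),.172))
for n,p in dict(beaker=(345,275),bottlecap=(341,65)).items(): print(n,f(p,0 if n=="beaker" else .12))
from cell import arm
from scipy.spatial.transform import Rotation as Ro
q=arm.get_state()["eef_rot"];print(Ro.from_quat(np.r_[q[1:],q[0]]).as_matrix().round(3))
w=arm.read_camera("wrist");print(w["T_tool_cam"],w["intrinsics"])
```

```text
col [0.4082 0.1467 0.012 ] len 0.2004 ang 1.6803
rest [0.6455 0.193  0.008 ] len 0.1489 ang 1.7408
lid y [ 0.6192 -0.201   0.132 ] len 0.2486 ang 1.4584
lid x [ 0.6192 -0.201   0.132 ] len 0.1675 ang -0.1201
bar [ 0.5588 -0.1916  0.172 ] len 0.1199 ang 1.4958
beaker [ 5.54834966e-01 -4.50828785e-04  0.00000000e+00]
bottlecap [0.71074336 0.00366817 0.12      ]
[[ 0.923  0.385 -0.001]
 [ 0.385 -0.923  0.002]
 [ 0.    -0.002 -1.   ]]
[[ 7.16657653e-04 -9.46865608e-01 -3.21628680e-01  8.28425913e-02]
 [ 9.99999654e-01  8.14340831e-04 -1.69182428e-04 -1.59561870e-04]
 [ 4.22108389e-04 -3.21628447e-01  9.46865864e-01 -1.43638819e-01]
 [ 0.00000000e+00  0.00000000e+00  0.00000000e+00  1.00000000e+00]] [[306.31286858   0.         319.01556177]
 [  0.         306.31286858 200.18005082]
 [  0.           0.           1.        ]]
```

```bash
python3 -m inch '[[1,3,0,0.1],[2.3,7,0,0.2],[3.6,11,0,0.3],[4.9,15,0,0.4],[6.2,19,0,0.5],[7.5,23,0,0.6],[8.8,27,0,0.7],[10.1,31,0,0.8],[11.4,35,0,0.9],[12.7,39,0,1.0],[14,43,0,1.1],[15.3,47,-1,1.2],[16.6,51,-2,1.285],[17.9,55,-3,1.285],[19,58.5,-3,1.285],[20,61.5,-3,1.285],[20.6,63,-3,1.285],[20.6,63,-3,1.285],[20.6,63,-3,1.285],[20.6,63,-3,1.285]]'
python3 - <<'E'
from cell import arm
import cv2,pickle
s=arm.get_state();w=arm.read_camera("wrist");pickle.dump((s,w),open("w1.pkl","wb"));cv2.imwrite("pics/w1.png",w["image"]);print(s["t"],s["position"],s["eef_rot"],s["joints"],s["ft_force"])
E
```

```text
t: 2.15
position: [0.4072, 0.1442, 0.2012]
eef_rot: [-0.0, 0.668, 0.744, -0.001]
ft_force: [-0.0, -0.3, -0.9]
opening: 1.001
gripper_force: 0.0
2.15 [0.40723083 0.14415515 0.20119557] [-7.25526241e-05  6.68046212e-01  7.44119543e-01 -5.99393700e-04] [ 3.40554582e-01  1.19173999e-01 -4.00110137e-01  1.05263439e+00
 -4.45885768e-04  1.80371525e+00] [-0.02915404 -0.28142274 -0.86065824]
```

View pics/w1.png

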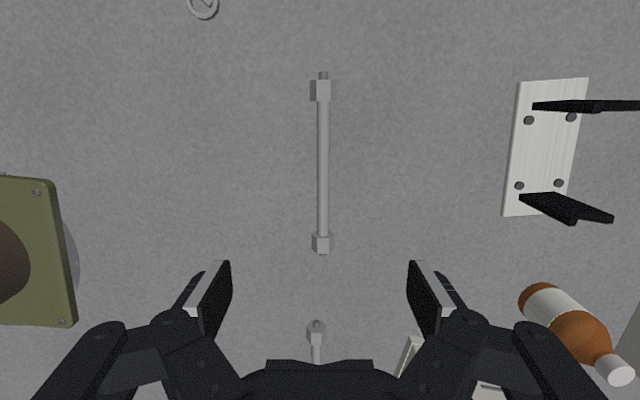

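The wrist view shows the column from (323,71) to (321,254), almost exactly along the tool's x axis. The rest's plate corners are at (517,83), (588,77) and (503,216), with holes at (529,120), (571,117), (519,185) and (559,183).

```bash
cat >> h.py <<'E'
from scipy.spatial.transform import Rotation as Ro
def wr(s,w,uv,z):
    q=s["eef_rot"];T=np.eye(4);T[:3,:3]=Ro.from_quat(np.r_[q[1:],q[0]]).as_matrix();T[:3,3]=s["position"]
    M=T@w["T_tool_cam"];r=M[:3,:3]@np.linalg.inv(w["intrinsics"])@np.array([uv[0],uv[1],1.]);o=M[:3,3]
    return o+r*(z-o[2])/r[2]
def rep(n,A,B):
    m=(A+B)/2;v=B-A;print(n,m.round(4),"len",np.hypot(*v[:2]).round(4),"ang",np.arctan2(v[1],v[0]).round(4))
E
python3 - <<'E'
from h import *
s,w=pickle.load(open("w1.pkl","rb"));f=lambda u,v,z:wr(s,w,(u,v),z)
rep("col",f(321,254,.012),f(323,71,.012))
rep("nut inner",f(321,234,.012),f(322.5,101,.012))
h=[f(*p,.008) for p in((529,120),(571,117),(519,185),(559,183))]
rep("holes",(h[2]+h[3])/2,(h[0]+h[1])/2)
rep("edge",f(503,216,.008),f(517,83,.008))
rep("top edge",f(517,83,.008),f(588,77,.008))
q=s["eef_rot"];R=Ro.from_quat(np.r_[q[1:],q[0]]).as_matrix();print("toolx ang",np.arctan2(R[1,0],R[0,0]))
E
```

```text
col [0.4098 0.1482 0.012 ] len 0.2063 ang 1.6715
nut inner [0.4097 0.1473 0.012 ] len 0.1509 ang 1.671
holes [0.651  0.1952 0.008 ] len 0.0724 ang 1.7482
edge [0.6136 0.1891 0.008 ] len 0.1474 ang 1.7741
top edge [0.6338 0.268  0.008 ] len 0.0714 ang 0.1885
toolx ang 1.6784325771001187
```

```bash
python3 -m inch '[[0.2,0.35,-3,-0.007],[0.2,0.35,-7,-0.007],[0.2,0.35,-11,-0.007],[0.2,0.35,-14.5,-0.007],[0.2,0.35,-17,-0.007],[0.2,0.35,-18.5,-0.007],[0.2,0.35,-19.3,-0.007],[0.2,0.35,-19.7,-0.007],[0.2,0.35,-19.7,-0.007],[0.2,0.35,-19.7,-0.007]]'
python3 - <<'E'
from cell import arm
s=arm.get_state();print(s["position"],s["ft_force"],s["eef_rot"])
E
```

```text
t: 3.2
position: [0.4107, 0.149, 0.0051]
eef_rot: [0.0, 0.67, 0.742, 0.001]
ft_force: [0.5, 0.2, -0.3]
opening: 0.998
gripper_force: 0.0
[0.41070919 0.14898127 0.0050798 ] [ 0.54228784  0.21339851 -0.27385439] [3.88837376e-04 6.70287866e-01 7.42100752e-01 7.07244098e-04]
```

```bash
python3 -m inch '[[0,0,0,0],[0,0,0,0],[0,0,0,0],[0,0,0,0],[0,0,0,0],[0,0,0,0],[0,0,0,0],[0,0,0,0],[0,0,0,0],[0,0,0,0],[0,0,0,0],[0,0,0,0]]' -1 50
python3 -m inch '[[0,0,0.5,0],[0,0,2,0],[0,0,4,0],[0,0,7,0],[0,0,10,0],[0,0,13,0],[0,0,15,0],[0,0,16,0],[0,0,16,0]]'
```

```text
t: 4.4
position: [0.4101, 0.149, 0.0046]
eef_rot: [0.0, 0.67, 0.742, 0.0]
ft_force: [-1.0, 0.5, 5.0]
opening: 0.135
gripper_force: 48.9
t: 5.3
position: [0.4104, 0.1491, 0.165]
eef_rot: [0.0, 0.67, 0.742, 0.001]
ft_force: [0.6, 0.6, -2.9]
opening: 0.137
gripper_force: 49.0
```

```bash
python3 -m inch '[[1.5,0.3,0,0],[4,0.8,0,0.01],[7,1.4,0,0.02],[10,2,0,0.04],[13,2.6,0,0.05],[16,3.2,0,0.06],[19,3.8,0,0.075],[21.5,4.3,0,0.084],[23,4.5,0,0.084],[23.8,4.6,0,0.084],[23.8,4.6,0,0.084],[23.8,4.6,0,0.084],[23.8,4.6,0,0.084]]'
python3 - <<'E'
from cell import arm
import cv2,pickle
s=arm.get_state();w=arm.read_camera("wrist");pickle.dump((s,w),open("w2.pkl","wb"));cv2.imwrite("pics/w2.png",w["image"]);print(s["position"],s["eef_rot"],s["ft_force"])
E
```

```text
t: 6.6
position: [0.6466, 0.1947, 0.164]
eef_rot: [-0.001, 0.638, 0.77, -0.001]
ft_force: [-0.8, 0.8, -4.2]
opening: 0.142
gripper_force: 49.2
[0.64663334 0.19465194 0.16395446] [-5.06209675e-04  6.38349198e-01  7.69746427e-01 -6.95032811e-04] [-0.80168241  0.79780692 -4.15978327]
```

View pics/w2.png

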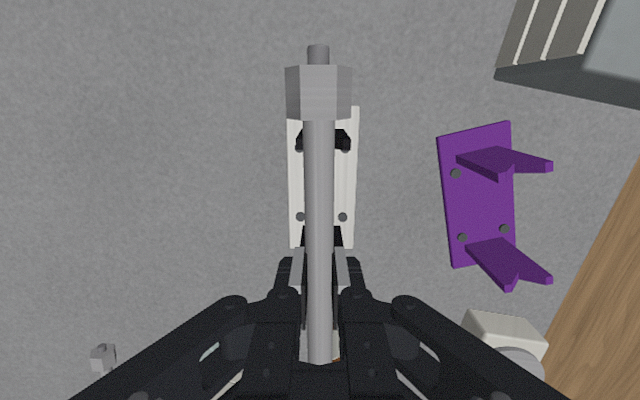

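The wrist view shows the column held straight, stub at (318,50), with the rest directly below: plate around x 288–358, far post at (323,140), near post at (322,237). I'll enlarge this.

Run:
```python
from h import *
s,w=pickle.load(open("w2.pkl","rb"))
cr=cv2.resize(w["image"][40:260,260:380],None,fx=2.7,fy=2.7,interpolation=cv2.INTER_CUBIC)
cr=cv2.convertScaleAbs(cr,alpha=1.3,beta=20)
c2=np.hstack([cv2.resize(w["image"][100:165,270:370],None,fx=4,fy=4,interpolation=cv2.INTER_CUBIC),cv2.resize(w["image"][200:265,270:370],None,fx=4,fy=4,interpolation=cv2.INTER_CUBIC)])
c2=cv2.convertScaleAbs(c2,alpha=1.4,beta=30)
cv2.imwrite("pics/c2.png",c2)
```

```text
(no output)
```

View pics/c2.png

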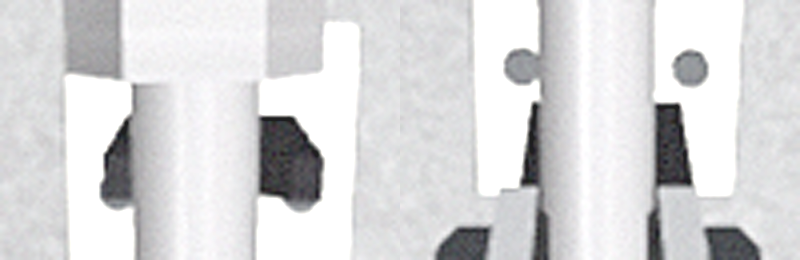

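The far post's horns are at px (296,142) and (350.5,142), its mid 4 px right of the tube. The plate holes are at (299.3,148), (345,148.5), (300.3,216.8) and (342.5,217).

Run:
```python
from h import *
s,w=pickle.load(open("w2.pkl","rb"));f=lambda u,v,z:wr(s,w,(u,v),z)
h=[f(*p,.008) for p in((299.3,148),(345,148.5),(300.25,216.75),(342.5,217))]
rep("holes",(h[2]+h[3])/2,(h[0]+h[1])/2)
rep("plate mid",(f(288.75,232.5,.008)+f(355,232.5,.008))/2,(f(287,125,.008)+f(359,125,.008))/2)
rep("right edge",f(354,248,.008),f(360,105.5,.008))
rep("left edge",f(289,248,.008),f(287,118.75,.008))
print("near corner mid",(f(354,248,.008)+f(289.5,248,.008))/2, "far right corner",f(360,105.5,.008))
rep("horns",f(296,142,.084),f(350.5,142,.084))
rep("near post foot",f(401-400+270,1,.008),f(1,1,.008))
zc=.172
rep("tube",f(318.5,300,zc),f(318.9,140,zc))
q=s["eef_rot"];R=Ro.from_quat(np.r_[q[1:],q[0]]).as_matrix();print("toolx ang",np.arctan2(R[1,0],R[0,0]))
# nut inner edge, tube end of far nut row 119 top? 
print("far nut inner",f(318.5,119.5,zc), "stub end",f(318.5,45,zc))
```

```text
holes [0.6493 0.194  0.008 ] len 0.0721 ang 1.7495
plate mid [0.6495 0.1962 0.008 ] len 0.1122 ang 1.751
right edge [0.6838 0.2023 0.008 ] len 0.1485 ang 1.7565
left edge [0.6164 0.1834 0.008 ] len 0.1366 ang 1.74
near corner mid [0.66296081 0.12275208 0.008     ] far right corner [0.67009186 0.27523741 0.008     ]
horns [0.6399 0.2459 0.084 ] len 0.0395 ang 0.1871
near post foot [0.4643 0.3224 0.008 ] len 0.229 ang -2.9553
tube [0.6422 0.2174 0.172 ] len 0.0832 ang 1.755
toolx ang 1.7568886332622595
far nut inner [0.63283208 0.26686845 0.172     ] stub end [0.62749749 0.29517549 0.172     ]
```

```bash
python3 -m inch '[[0.29,0.17,-1,-0.006],[0.29,0.17,-3,-0.006],[0.29,0.17,-5,-0.006],[0.29,0.17,-6.5,-0.006],[0.29,0.17,-7.3,-0.006],[0.29,0.17,-7.8,-0.006],[0.29,0.17,-8.2,-0.006],[0.29,0.17,-8.5,-0.006],[0.29,0.17,-8.7,-0.006],[0.29,0.17,-8.8,-0.006],[0.29,0.17,-8.8,-0.006],[0.29,0.17,-8.8,-0.006]]'
python3 -m inch '[[0,0,-0.05,0],[0,0,-0.1,0],[0,0,-0.15,0],[0,0,-0.15,0]]'
```

```text
t: 7.85
position: [0.651, 0.1966, 0.0766]
eef_rot: [0.0, 0.641, 0.768, 0.0]
ft_force: [1.3, -0.2, -3.0]
opening: 0.135
gripper_force: 49.2
t: 8.25
position: [0.6508, 0.1966, 0.0748]
eef_rot: [-0.0, 0.641, 0.768, -0.0]
ft_force: [0.6, -0.3, -3.2]
opening: 0.135
gripper_force: 49.2
```

```bash
python3 -m inch '[[0,0,-0.05,0],[0,0,-0.1,0],[0,0,-0.1,0],[0,0,-0.1,0]]'; python3 -m inch '[[0,0,-0.05,0],[0,0,-0.1,0],[0,0,-0.1,0],[0,0,-0.1,0]]'
```

```text
t: 8.65
position: [0.6509, 0.1966, 0.0746]
eef_rot: [0.0, 0.641, 0.768, 0.0]
ft_force: [-2.7, -1.5, 4.9]
opening: 0.138
gripper_force: 49.9
t: 9.05
position: [0.6509, 0.1966, 0.0745]
eef_rot: [0.0, 0.641, 0.768, 0.0]
ft_force: [-3.6, -0.3, 9.0]
opening: 0.137
gripper_force: 50.5
```

Run:
```python
from cell import arm
import cv2,pickle,numpy as np
s=arm.get_state();print(s["position"],s["ft_force"],s["wrist_torque"])
w=arm.read_camera("wrist");pickle.dump((s,w),open("w3.pkl","wb"))
c=arm.read_camera("side")["image"]
cv2.imwrite("pics/w3.png",np.vstack([cv2.resize(w["image"][20:270,220:420],(480,600)) ]))
```

```text
[0.65090203 0.19661164 0.07447047] [-3.61247608 -0.27954174  8.98326323] [-0.31292708  0.79078812  0.01369376]
```

View pics/w3.png

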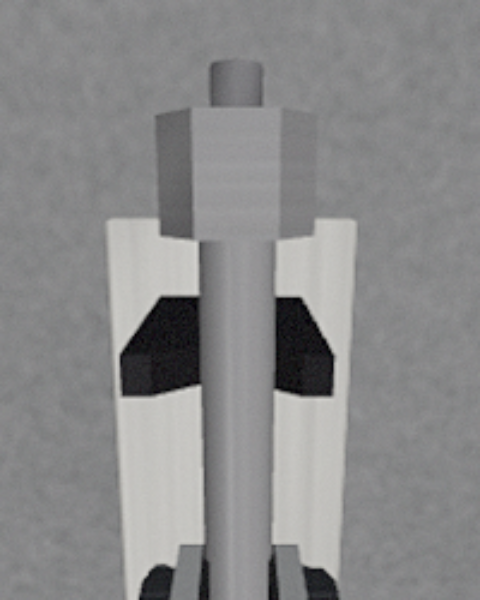

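The tube has touched the far post's right flank: horn mid is at crop x 227 and tube mid at 237. I'll compute the offset.

Run:
```python
from h import *
s,w=pickle.load(open("w3.pkl","rb"));f=lambda u,v,z:wr(s,w,(220+u/2.4,20+v/2.4),z)
u=np.array([.982,.179,0]);a=np.array([-.179,.984,0])
zc=.082
P=dict(hornmid=(f(121,360,.084)+f(333,360,.084))/2,tube360=f(237,360,zc),tube500=f(238,500,zc),plate=(f(118,400,.008)+f(350,400,.008))/2,plateend=(f(107,219,.008)+f(357,219,.008))/2,nutin=f(237,238,zc+.003),stub=f(237,59,zc))
for k,v in P.items(): print(k,v.round(4),"lat",(v@u).round(4),"along",(v@a).round(4))
```

```text
hornmid [0.6397 0.2471 0.084 ] lat 0.6724 along 0.1287
tube360 [0.6416 0.247  0.082 ] lat 0.6743 along 0.1282
tube500 [0.647  0.2187 0.082 ] lat 0.6745 along 0.0994
plate [0.646 0.218 0.008] lat 0.6734 along 0.0989
plateend [0.6362 0.2688 0.008 ] lat 0.6729 along 0.1506
nutin [0.6376 0.2692 0.085 ] lat 0.6743 along 0.1508
stub [0.6324 0.2975 0.082 ] lat 0.6743 along 0.1795
```

```bash
python3 -m inch '[[0,0,0.3,0],[-0.16,-0.06,0.3,0],[-0.16,-0.06,0.2,0],[-0.16,-0.06,0.1,0],[-0.16,-0.06,0.05,0],[-0.16,-0.06,0.05,0],[-0.16,-0.06,0.05,0]]'; python3 -m inch '[[0,0,-0.05,0],[0,0,-0.1,0],[0,0,-0.1,0],[0,0,-0.1,0]]'
```

```text
t: 9.85
position: [0.6489, 0.1959, 0.073]
eef_rot: [-0.0, 0.641, 0.768, -0.0]
ft_force: [-1.2, -0.8, -3.2]
opening: 0.138
gripper_force: 49.2
t: 10.25
position: [0.649, 0.1959, 0.0727]
eef_rot: [-0.0, 0.641, 0.768, -0.0]
ft_force: [-2.2, -1.5, 2.4]
opening: 0.134
gripper_force: 49.5
```

```bash
python3 -m inch '[[0,0,0,0],[0,0,0,0],[0,0,0,0],[0,0,0,0],[0,0,0,0],[0,0,0,0],[0,0,0,0],[0,0,0,0]]' 0.3; python3 -m inch '[[0,0,0.5,0],[0,0,2,0],[0,0,4,0],[0,0,7,0],[0,0,10,0],[0,0,13,0],[0,0,15,0],[0,0,15,0],[0,0,15,0],[0,0,15,0]]'
python3 - <<'E'
from cell import arm
import cv2,pickle,numpy as np
s=arm.get_state();w=arm.read_camera("wrist");pickle.dump((s,w),open("w4.pkl","wb"))
cv2.imwrite("pics/w4.png",w["image"]);print(s["position"])
E
```

```text
t: 11.05
position: [0.6493, 0.196, 0.0723]
eef_rot: [0.0, 0.641, 0.768, 0.0]
ft_force: [-0.2, 0.3, -0.1]
opening: 0.648
gripper_force: 0.0
t: 12.05
position: [0.6484, 0.1957, 0.2208]
eef_rot: [-0.001, 0.641, 0.768, -0.001]
ft_force: [1.0, -0.1, 0.4]
opening: 0.653
gripper_force: 0.0
[0.6484287  0.1957144  0.22080715]
```

View pics/w4.png

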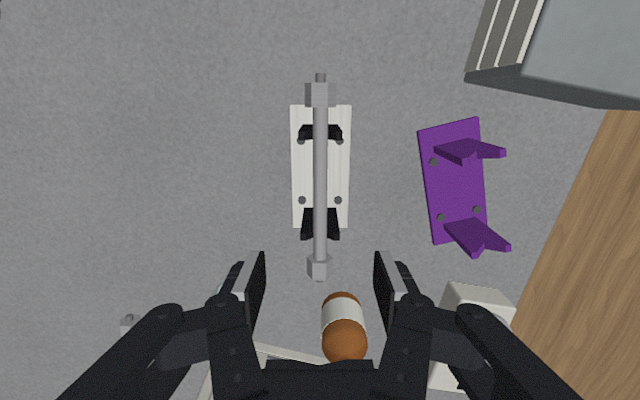

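The column lies in both notches, released, ends (320,73) and (318,282), symmetric over the posts. Next I'll move above the handle.

```bash
python3 -m inch '[[-0.5,-2,0.5,0],[-1.3,-5.5,1.5,-0.04],[-2.2,-9.5,3,-0.08],[-3.1,-13.5,3,-0.12],[-4,-17.5,3,-0.16],[-4.9,-21.5,3,-0.2],[-5.8,-25.5,3,-0.24],[-6.7,-29,3,-0.28],[-7.5,-32.5,3,-0.29],[-8.2,-35.5,3,-0.29],[-8.7,-37.7,3,-0.29],[-9,-38.9,3,-0.29],[-9,-38.9,3,-0.29],[-9,-38.9,3,-0.29],[-9,-38.9,3,-0.29]]'
python3 - <<'E'
from h import *
s,w=pickle.load(open("w4.pkl","rb"));f=lambda u,v,z:wr(s,w,(u,v),z)
rep("col",f(318,282,.08),f(320.5,73,.08))
from cell import arm
s=arm.get_state();w=arm.read_camera("wrist");pickle.dump((s,w),open("w5.pkl","wb"))
cv2.imwrite("pics/w5.png",w["image"]);print(s["position"],s["eef_rot"])
E
```

```text
t: 13.6
position: [0.5593, -0.1919, 0.2522]
eef_rot: [-0.0, 0.744, 0.668, 0.0]
ft_force: [0.2, -0.4, 0.8]
opening: 0.653
gripper_force: 0.0
col [0.6486 0.1933 0.08  ] len 0.2086 ang 1.7401
[ 0.55933961 -0.191923    0.25216578] [-2.99769694e-04  7.44452325e-01  6.67675548e-01  9.24456531e-05]
```

View pics/w5.png

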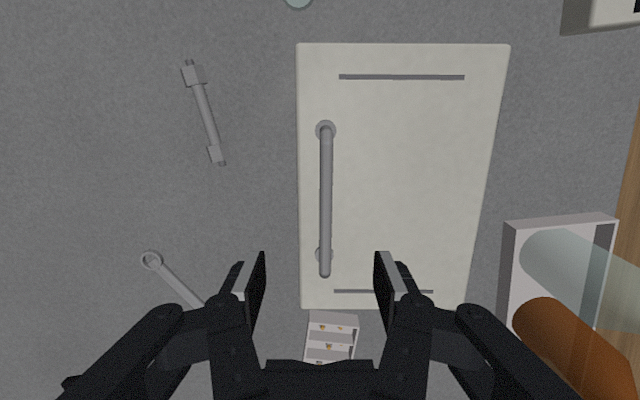

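The wrist view shows the bar from (326,125) to (324.5,276), and the lid corners at (297,44), (510,45), (302,309) and (465,309).

Run:
```python
from h import *
s,w=pickle.load(open("w5.pkl","rb"));f=lambda u,v,z:wr(s,w,(u,v),z)
rep("bar",f(324.5,272,.172),f(326,129,.172))
c=[f(*p,.132) for p in((297,44),(510,45),(465,309),(302,309))]
rep("lid y",(c[2]+c[3])/2,(c[0]+c[1])/2);rep("front edge",c[3],c[0]);rep("rear",c[2],c[1])
m=sum(c)/4
q=s["eef_rot"];R=Ro.from_quat(np.r_[q[1:],q[0]]).as_matrix();print("toolx ang",np.arctan2(R[1,0],R[0,0]))
for a in(1.46,1.475):
  x=np.array([np.sin(a),-np.cos(a)]);print(a,"handle from lid",m[:2]-.0575*x)
```

```text
bar [ 0.5643 -0.1902  0.172 ] len 0.1173 ang 1.4595
lid y [ 0.6247 -0.2011  0.132 ] len 0.2462 ang 1.4672
front edge [ 0.5418 -0.1919  0.132 ] len 0.2466 ang 1.4608
rear [ 0.7076 -0.2102  0.132 ] len 0.2458 ang 1.4736
toolx ang 1.4621640682206678
1.46 handle from lid [ 0.56756414 -0.19469984]
1.475 handle from lid [ 0.56747521 -0.19555773]
```

```bash
python3 -m inch '[[0.3,0,-2,0],[0.5,0.1,-4.5,0],[0.5,0.1,-7,0],[0.5,0.1,-8.6,0],[0.5,0.1,-9.4,0],[0.5,0.1,-9.8,0],[0.5,0.1,-9.8,0],[0.5,0.1,-9.8,0]]'; python3 -m inch '[[0,0,0,0],[0,0,0,0],[0,0,0,0],[0,0,0,0],[0,0,0,0],[0,0,0,0],[0,0,0,0],[0,0,0,0],[0,0,0,0],[0,0,0,0]]' -1 50
```

```text
t: 14.45
position: [0.565, -0.192, 0.1553]
eef_rot: [0.001, 0.745, 0.667, 0.0]
ft_force: [0.1, 0.1, 0.3]
opening: 0.649
gripper_force: 0.0
t: 15.45
position: [0.5642, -0.1921, 0.1548]
eef_rot: [0.0, 0.745, 0.667, 0.0]
ft_force: [-1.8, 0.1, 5.5]
opening: 0.098
gripper_force: 48.9
```

Run:
```python
import numpy as np
for t in np.r_[1.5:45.1:1.5]:
    a=np.radians(t);c,s=np.cos(a),np.sin(a);r=14.2-14.2*c+6.2*s;u=14.2*s+6.2*c-6.2
    print(f"[{r*.994:.2f},{-r*.109:.2f},{u:.2f},0]",end=",")
```

```text
[0.17,-0.02,0.37,0],[0.34,-0.04,0.73,0],[0.53,-0.06,1.10,0],[0.72,-0.08,1.45,0],[0.93,-0.10,1.80,0],[1.14,-0.12,2.15,0],[1.36,-0.15,2.48,0],[1.59,-0.17,2.82,0],[1.83,-0.20,3.14,0],[2.08,-0.23,3.46,0],[2.33,-0.26,3.78,0],[2.60,-0.28,4.08,0],[2.87,-0.31,4.38,0],[3.15,-0.34,4.68,0],[3.43,-0.38,4.96,0],[3.73,-0.41,5.24,0],[4.03,-0.44,5.51,0],[4.34,-0.48,5.77,0],[4.65,-0.51,6.02,0],[4.97,-0.55,6.27,0],[5.30,-0.58,6.51,0],[5.63,-0.62,6.73,0],[5.97,-0.65,6.95,0],[6.32,-0.69,7.16,0],[6.67,-0.73,7.36,0],[7.02,-0.77,7.55,0],[7.38,-0.81,7.74,0],[7.75,-0.85,7.91,0],[8.12,-0.89,8.07,0],[8.49,-0.93,8.22,0],
```

```bash
python3 -m inch '[[0.17,-0.02,0.37,0],[0.34,-0.04,0.73,0],[0.53,-0.06,1.1,0],[0.72,-0.08,1.45,0],[0.93,-0.1,1.8,0],[1.14,-0.12,2.15,0],[1.36,-0.15,2.48,0],[1.59,-0.17,2.82,0],[1.83,-0.2,3.14,0],[2.08,-0.23,3.46,0],[2.08,-0.23,3.46,0],[2.08,-0.23,3.46,0]]'
python3 - <<'E'
from cell import arm
s=arm.get_state();print(s["position"],s["ft_force"],s["wrist_torque"])
E
```

```text
t: 16.65
position: [0.5843, -0.1944, 0.1898]
eef_rot: [-0.0, 0.745, 0.667, -0.0]
ft_force: [-5.6, -2.0, -0.0]
opening: 0.098
gripper_force: 48.9
[ 0.58430887 -0.19438355  0.1897548 ] [-5.61206857 -2.04271905 -0.01964966] [-0.26213069  1.30194493  0.0097907 ]
```

```bash
python3 -m inch '[[0.25,-0.03,0.32,0],[0.52,-0.05,0.62,0],[0.79,-0.08,0.92,0],[1.07,-0.11,1.22,0],[1.35,-0.15,1.5,0],[1.65,-0.18,1.78,0],[1.95,-0.21,2.05,0],[2.26,-0.25,2.31,0],[2.57,-0.28,2.56,0],[2.89,-0.32,2.81,0]]'; python3 -m inch '[[0.33,-0.03,0.24,0],[0.66,-0.07,0.46,0],[1,-0.1,0.68,0],[1.35,-0.14,0.89,0],[1.7,-0.18,1.09,0],[2.05,-0.22,1.28,0],[2.41,-0.26,1.47,0],[2.78,-0.3,1.64,0],[3.15,-0.34,1.8,0],[3.52,-0.38,1.95,0],[3.52,-0.38,1.95,0],[3.52,-0.38,1.95,0],[3.52,-0.38,1.95,0]]'
python3 - <<'E'
from h import *
from cell import arm
s=arm.get_state();print(s["t"],s["position"],s["ft_force"],s["wrist_torque"],s["gripper_force"])
t=arm.read_camera("top")["image"];S=arm.read_camera("side")["image"]
a=cv2.resize(t[130:270,240:460],None,fx=2,fy=2);b=cv2.resize(S[100:260,220:400],(int(180*1.75),280))
cv2.imwrite("pics/fin.png",np.hstack([a,b]));cv2.imwrite("pics/sidefin.png",S)
E
```

```text
t: 17.65
position: [0.6123, -0.1976, 0.2185]
eef_rot: [-0.001, 0.745, 0.667, -0.001]
ft_force: [-7.9, -1.2, 2.2]
opening: 0.096
gripper_force: 48.7
t: 18.95
position: [0.6499, -0.2019, 0.2401]
eef_rot: [0.002, 0.745, 0.667, 0.001]
ft_force: [-5.7, -1.1, 6.8]
opening: 0.092
gripper_force: 50.8
18.95 [ 0.64986542 -0.20185209  0.24014105] [-5.70837126 -1.12676699  6.81150907] [-0.2543715   1.3443613  -0.11796312] 50.83439826965332
```

View pics/fin.png

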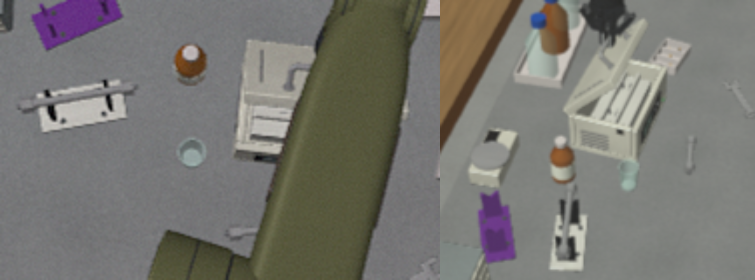

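The column is still in both notches, and the lid stands about half open in the gripper, its tip near side pixel (336,114) and hinge corner near (294,160). I'll relieve the small radial push and check the angle.

```bash
python3 -m inch '[[0,0,0.1,0],[0,0,0.2,0],[0,0,0.2,0],[0,0,0.2,0],[0,0,0.2,0]]'
python3 - <<'E'
from h import *
from cell import arm
st=[]
for i in range(4):
    arm.read_camera("side"); s=arm.get_state(); st.append(np.r_[s["position"],s["ft_force"],s["gripper_force"]])
print(np.mean(st,0).round(4),np.std(st,0).round(4))
e=np.array([.994,-.109,0]);l=np.array([.109,.994,0]);H=np.array([.5643,-.191,.11])+.142*e
def P(f,u,y,t): c,s=np.cos(t),np.sin(t);return H-e*(f*c-u*s)+l*y+np.array([0,0,f*s+u*c])
S=cv2.imread("pics/sidefin.png");g=cv2.GaussianBlur(cv2.cvtColor(S,6),(3,3),0).astype(float)
# score: gradient across the projected left-hand edges of the lid (y=+125), lower and upper long edges
for deg in range(35,57,2):
    t=np.radians(deg);sc=[]
    for u in(0,.022):
        L=w2px("side",[P(f,u,.125,t) for f in np.linspace(.03,.15,40)]);d=L[-1]-L[0];n=np.array([-d[1],d[0]])/np.hypot(*d)
        v=lambda q:cv2.remap(g.astype(np.float32),q[:,:1].astype(np.float32),q[:,1:].astype(np.float32),1).ravel()
        sc.append(max(abs(np.mean(v(L+n*(k+1.2))-v(L+n*(k-1.2)))) for k in(0,)))
    print(deg,np.round(sc,1),w2px("side",[P(.167,.022,.125,t),P(0,0,.125,t)]).round(0).tolist())
E
```

```text
t: 19.55
position: [0.6494, -0.2018, 0.24]
eef_rot: [0.001, 0.745, 0.667, 0.0]
ft_force: [-5.6, -2.8, 6.4]
opening: 0.092
gripper_force: 50.7
[ 0.6495 -0.2018  0.24   -4.7702 -2.7707  6.807  50.7173] [0.     0.     0.     0.5018 0.3763 0.1719 0.0006]
35 [15.5 12.2] [[321.0, 151.0], [293.0, 166.0]]
37 [11.5 10.6] [[320.0, 150.0], [293.0, 166.0]]
39 [ 4.9 10.8] [[319.0, 149.0], [293.0, 166.0]]
41 [0.6 9.5] [[318.0, 148.0], [293.0, 166.0]]
43 [2.9 4.7] [[317.0, 147.0], [293.0, 166.0]]
45 [13.6  6.6] [[316.0, 146.0], [293.0, 166.0]]
47 [28.1 16. ] [[315.0, 145.0], [293.0, 166.0]]
49 [33.2 12. ] [[313.0, 144.0], [293.0, 166.0]]
51 [28.5  3. ] [[312.0, 143.0], [293.0, 166.0]]
53 [20.6  0.2] [[311.0, 142.0], [293.0, 166.0]]
55 [10.3  2.3] [[310.0, 142.0], [293.0, 166.0]]
```

```bash
cat > fit.py <<'E'
from h import *
from cell import arm
S1=arm.read_camera("side")["image"];S0=d["side"]["image"]
e=np.array([.994,-.109,0]);l=np.array([.109,.994,0]);H=np.array([.5643,-.191,.11])+.142*e
def P(f,u,y,t): c,s=np.cos(t),np.sin(t);return H-e*(f*c-u*s)+l*y+np.array([0,0,f*s+u*c])
def G(S): return cv2.GaussianBlur(cv2.cvtColor(S,6),(0,0),.8).astype(np.float32)
def score(g,L,off):
    L=L+off;dd=L[-1]-L[0];n=np.array([-dd[1],dd[0]])/np.hypot(*dd)
    v=lambda q:cv2.remap(g,q[:,:1].astype(np.float32),q[:,1:].astype(np.float32),1).ravel()
    return abs(np.mean(v(L+n)-v(L-n)))
def lid(t,us=(0,.022)): return [w2px("side",[P(f,u,.125,t) for f in np.linspace(.02,.15,60)]) for u in us]
box=[w2px("side",[P(f,0,.125,0)+np.array([0,0,-z]) for f,z in zip(*a)]) for a in((np.linspace(.0,.16,50),np.full(50,.11)),(np.full(50,.167),np.linspace(.01,.1,50)),(np.full(50,-.003),np.linspace(.02,.1,50)))]
lid0=[w2px("side",[P(f,.022,.125,0) for f in np.linspace(0,.16,50)]),w2px("side",[P(.167,.022,y,0) for y in np.linspace(-.11,.11,50)]),w2px("side",[P(-.003,.022,y,0) for y in np.linspace(-.11,.11,50)])]
g0,g1=G(S0),G(S1)
r=np.arange(-4,4.1,.5)
best=sorted(((sum(score(g0,L,(a,b)) for L in box+lid0),a,b) for a in r for b in r),reverse=True)[:4];print("shift",best)
off=best[0][1:]
for D in((0,0),(0,.5),(0,-.5),(.5,0),(-.5,0)):
    o=np.add(off,D);A=np.arange(38,56,.5);q=[[score(g1,L,o) for L in lid(np.radians(x))] for x in A];q=np.array(q)
    print(D,A[q.sum(1).argmax()],q.sum(1).max().round(1),"lower",A[q[:,0].argmax()],"upper",A[q[:,1].argmax()])
E
python3 fit.py
```

```text
shift [(np.float32(200.65985), np.float64(0.5), np.float64(0.0)), (np.float32(197.08224), np.float64(0.5), np.float64(0.5)), (np.float32(196.3855), np.float64(0.5), np.float64(-0.5)), (np.float32(187.04016), np.float64(0.0), np.float64(0.5))]
(0, 0) 48.5 38.6 lower 49.5 upper 48.0
(0, 0.5) 49.5 36.4 lower 50.5 upper 49.0
(0, -0.5) 47.5 39.7 lower 48.5 upper 47.0
(0.5, 0) 49.5 37.1 lower 50.5 upper 48.5
(-0.5, 0) 48.0 39.7 lower 48.5 upper 47.5
```

```bash
cat > fw.py <<'E'
from h import *
from cell import arm
s=arm.get_state();w=arm.read_camera("wrist");g=cv2.GaussianBlur(cv2.cvtColor(w["image"],6),(0,0),1).astype(np.float32)
e=np.array([.994,-.109,0]);l=np.array([.109,.994,0]);H=np.array([.5643,-.191,.11])+.142*e
def P(f,u,y,t): c,si=np.cos(t),np.sin(t);return H-e*(f*c-u*si)+l*y+np.array([0,0,f*si+u*c])
q=s["eef_rot"];T=np.eye(4);T[:3,:3]=Ro.from_quat(np.r_[q[1:],q[0]]).as_matrix();T[:3,3]=s["position"];Mi=np.linalg.inv(T@w["T_tool_cam"])
def pr(X):
    X=np.array(X)@Mi[:3,:3].T+Mi[:3,3];p=X@w["intrinsics"].T;return p[:,:2]/p[:,2:]
v=lambda q:cv2.remap(g,q[:,:1].astype(np.float32),q[:,1:].astype(np.float32),1).ravel()
def sg(L):
    n=np.array([1.,0]);return float(np.mean(v(L+n)-v(L-n)))
ys=np.linspace(.06,.118,50)
for deg in np.arange(41,52.1,1):
    t=np.radians(deg);r=[]
    for f,u in((.167,.022),(.167,0),(.147,.062),(.137,.062)):
        L=pr([P(f,u,y if u<.05 else y*.7-.01,t) for y in ys]);r.append((L[25].round(0).tolist(),round(sg(L),1)))
    print(deg,r)
L=pr([P(.167,.022,y,np.radians(45)) for y in ys])
print("profile along edge direction:",[(k,round(sg(L+[k,0]),1)) for k in range(-40,40,2)])
b=pr([P(.142,.062,y,np.radians(45)) for y in (0,.03)]);print("bar45",b,"rows",L[0],L[-1])
for row in (int(b[1][1]),):
    print("row",row,g[row,200:440:4].astype(int).tolist())
for row in (60,100,140): print("row",row,g[row,150:560:6].astype(int).tolist())
E
python3 fw.py
```

```text
41.0 [([195.0, 77.0], 1.5), ([179.0, 79.0], -0.2), ([286.0, 167.0], -0.2), ([305.0, 163.0], -1.0)]
42.0 [([198.0, 77.0], 1.5), ([181.0, 79.0], 0.2), ([292.0, 167.0], 0.0), ([310.0, 164.0], 4.3)]
43.0 [([202.0, 77.0], 1.3), ([183.0, 79.0], -0.2), ([298.0, 168.0], -0.1), ([315.0, 164.0], 3.2)]
44.0 [([206.0, 76.0], 5.2), ([185.0, 78.0], 9.9), ([304.0, 168.0], -0.0), ([321.0, 165.0], -0.2)]
45.0 [([210.0, 76.0], 8.2), ([188.0, 78.0], 19.2), ([310.0, 169.0], 3.3), ([326.0, 165.0], -3.1)]
46.0 [([214.0, 76.0], -4.5), ([190.0, 78.0], -7.4), ([316.0, 169.0], 3.6), ([332.0, 166.0], 12.2)]
47.0 [([218.0, 76.0], -3.4), ([193.0, 78.0], -2.7), ([322.0, 170.0], -0.1), ([338.0, 166.0], -0.6)]
48.0 [([223.0, 75.0], 0.1), ([196.0, 78.0], 1.6), ([329.0, 170.0], -2.2), ([343.0, 167.0], -0.1)]
49.0 [([228.0, 75.0], 0.0), ([200.0, 77.0], 1.4), ([335.0, 171.0], -0.5), ([349.0, 167.0], -0.6)]
50.0 [([233.0, 75.0], -0.1), ([203.0, 77.0], 1.2), ([342.0, 171.0], -0.3), ([355.0, 167.0], -0.4)]
51.0 [([238.0, 75.0], 0.2), ([207.0, 77.0], 8.0), ([348.0, 172.0], -0.6), ([362.0, 168.0], -0.1)]
52.0 [([244.0, 74.0
[... 1378 characters left out ...]
 [113, 114, 113, 115, 116, 118, 117, 164, 139, 143, 156, 170, 157, 157, 155, 155, 157, 156, 155, 157, 157, 156, 157, 156, 157, 155, 154, 155, 154, 153, 152, 152, 152, 152, 153, 151, 151, 151, 152, 150, 151, 149, 149, 138, 111, 114, 113, 112, 116, 115, 116, 116, 116, 114, 115, 117, 117, 120, 121, 119, 118, 116, 116, 118, 117, 114, 115, 113, 113]
row 140 [113, 113, 114, 114, 112, 115, 114, 114, 164, 140, 145, 163, 162, 155, 154, 154, 156, 152, 121, 119, 118, 119, 157, 156, 157, 157, 155, 155, 154, 154, 153, 153, 152, 152, 150, 148, 148, 148, 149, 147, 151, 149, 149, 115, 114, 116, 113, 115, 116, 119, 115, 119, 118, 117, 117, 118, 121, 115, 120, 120, 118, 119, 117, 118, 116, 120, 115, 117, 118]
```

The wrist camera puts both front lid edges and the bar at about 45°, and the arm's horizontal travel gives 45.2°. The coarser side-view fit says about 48°. I trust the two closer measurements, so I'll hand in while holding.

```bash
python3 -c "
from cell import arm
print(arm.hand_in())"
```

```text
the job is handed in; nothing more can be done
None
```

The long column lies released in both V notches of the aluminium rest, and the gripper is still holding the oven lid open at about 45° (a coarser side-camera fit read about 48°); nothing else was touched, and the job is handed in at about 20 s.

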